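Press a connector home with the bench treadle press

ROBOT

A 6-joint arm with a two-finger parallel gripper is mounted at the origin on the work surface. World frame = base frame: x ahead of the robot, y to its left, z up, the work surface at z = 0. Lengths are in m, angles in degrees, forces in N, time in s.
With the tool pointing down it reaches from about 0.3 to 0.875 m from the base axis. Payload 4.2 kg.
Tool frame: the origin (TCP) lies on the centre line of the jaws, within the pads' length; the fingertips stand 22 mm ahead of it and the grasp point (between the pads) lies 3 mm ahead of it; z points along the fingers, y is the line along which they close (so a half turn about z gives the same grasp; the last joint's range is limited). The gripper opens to 85 mm and grips with 20 to 120 N. Pads are 22 mm wide; open, the fingers measure 114 mm over their backs; the gripper's body (76 mm by 85 mm) begins 54 mm behind the grasp point. The pads swing forward as they close: fully open they stand 13 mm farther back than shut.
Start: joints at [-73.396, 18.312, 89.639, -0, 72.044, -1.146], TCP at [0.175, -0.548, 0.253] pointing down, gripper open.
Joint ranges: [-177.97, 177.97], [-48.28, 115.42], [12.27, 149.76], [-77.06, 257.06], [2.81, 150.46], [-146.56, 146.56]. Speed limits (degrees/s): [147.25, 147.25, 180, 180, 180, 180].

INTERFACE

Orientations are given as [roll, pitch, yaw] about the fixed x, y, z axes, in that order (R = Rz(yaw) Ry(pitch) Rx(roll)).
In Python, from rig import get_obs, grab_frame, finish_job gives the robot as it stands.
- The arm moves only by the tool move_arm, never from a script. Its argument "plan" is a list of rows, each an object with "jaw": the opening, from -1 (shut) to 1 (fully open); "xyz": the shift along the tool's x, y, z normalised to -1 to 1, where 1 is 0.1 m, a list of three; "twist": the turn, a rotation vector about the tool's x, y, z normalised to -1 to 1, where 1 is 120 degrees, a list of three. A call has 1 to 20 rows; each row shifts and turns the commanded pose from where the row before left it, along the tool's axes as they then stand; what a row does not reach is not made up. A row lasts 1/8 s, in which the tool goes at most 62.5 mm and 10.7 degrees, less where a joint would pass 70% of its speed; a pose out of reach is approached as far as the arm can. A call with a number of a shift or a turn outside -1 to 1 is refused whole. A call with a gripper value outside its range is refused whole. The fingers move at their own pace and stop on an object; the grip force is fixed at half the most. Time passes only in rows, so rows that do not move let the fingers close. It gives the time, the measured TCP pose, the force, the opening and the grip force at its end, in the units of the state.
- get_obs(): the state, without advancing time (a new reading comes with each control period).
- grab_frame(name): name is "scene" or "top" or "wrist"; returns a dict with "pixels" (384x512x3 uint8, blue, green, red), "camera_matrix" (3x3 intrinsics, pixels), "cam_to_world" (4x4, takes a point from camera to world coordinates). Camera axes: x right, y up, looking along -z (the intrinsics and any distortion apply to the point x, -y, -z); pixel columns grow to the right and rows downward; lengths in m; the calibration is good to about 2 mm. A picture is of the moment at which its call begins. There is no depth.
- finish_job(): hands the job in; it is judged then, once.
The state is a dict: "clock": time; "joint_pos": joint angles; "joint_velocities": joint speeds; "joint_torque": joint torques, N m; "eef_pos": TCP position; "tcp_rot": TCP orientation; "force": force on the tool from outside, world axes, zero at the start; "ft_torque": the same for the moment, N m; "opening": finger opening in m; "grasp_force": force on a finger pad.
Only numpy, scipy, OpenCV 4.12 (cv2) and the standard library are available. Lean on these libraries where they do the work, as an engineer would, in place of code of your own. Each camera call takes 0.05 s, during which the arm holds its last target. There are 200 camera calls.

TASK

Slide the board carrier along the bed of the bench press until it is fully home against the back stop. Then press the treadle all the way down to its stop with the gripper and hold it there for about a second, so that the press drives the white connector fully down into the board; let the treadle come back up, leave the carrier at the stop, and leave the bottle, brush and bin where they are.

Things in the scene. Friction and masses are not known exactly. Their poses are not given: they have to be found in the camera images.
- press: Bench press, fixed: grey bed 330 (local x -170 to +160) x 150 x 20 mm thick, white column and head (257 mm tall) at its far end. Origin: table level, on the bed's centre line; +x runs along the bed to the back stop, z up. Steel guide rails along x, inner faces at y = +-53, x -100 to +100, 12 mm above the bed.
- press_stop (a point): Middle of the lower edge of the back stop's front face, on the bed: press x = +100, y = 0, z = 20 mm. The steel stop is 16 mm high, 110 mm wide, and square to the bed.
- ram_foot (a point): Centre of the underside of the ram, a steel bar 64 (y) x 26 (x) mm hanging under the head at press x = +60; z = 84 mm when up. It goes down in step with the treadle, 32 mm at the treadle's stop, and back up with it. The head above it spans press x = +35 to +160, 50 mm wide, underside at z = 145 mm.
- carrier: Loose black carrier on the bed, 0.2 to 0.45 kg: plate 100 x 100 x 12 mm with a green circuit board; from its front edge an upright handle fin, 12 mm thick (y), 45 tall, runs from x = -115 to -50. Origin: centre of the plate's underside; +x towards the stop. Starts pulled out 50 to 90 mm; home it is at x = +50, y within 3, z = 20 mm in the press frame.
- carrier_grip (a point): Point in the handle fin where it can be pinched across its 12 mm thickness (carrier y): carrier x = -95, y = 0, z = 35 mm, 10 mm below the fin's top edge and 20 mm from its rear end. With the carrier home it is at press x = -45 mm, 80 mm short of the press head.
- connector (a joint): How far the connector is pressed down into the board, m: 0 = standing 8 mm proud, 0.008 = fully home. A tight fit: about 7 N moves it and it stays where it is left. It starts between 0 and 0.002.
- connector_top (a point): Centre of the top of the white connector on the carrier, 80 mm across (y) x 22 x 18 mm high, at carrier x = +10 mm; top 40 mm above the carrier's underside when proud, 32 mm when home.
- treadle_base: Fixed base of the treadle: grey plate 190 (x) x 120 (y) x 10 mm. Origin: centre of its underside; +x points from the treadle's free end to its hinge (the free end faces the robot), z up. The hinge axis is parallel to y at x = +75, z = 32 mm.
- treadle (a joint): Angle of the treadle pressed down, rad: 0 = up at rest, 0.30 = on its stop. Steel plate 155 long, 96 wide, 8 thick with a black rubber pad; at rest it slopes 0.32 rad up from the hinge to its free end, at the stop it is nearly level. A spring returns it when let go. Pressed on the pad it takes about 5 N at first, 15 to 20 N at the stop.
- treadle_pad (a point): Point to press: on the top surface of the rubber pad, on the centre line, 120 mm from the hinge axis along the plate and 7 mm above the plate's mid plane. It moves with the treadle: about 77 mm above the table at rest, 41 mm at the stop.
- treadle_hinge (a point): Centre of the treadle's hinge axis (treadle_base x = +75, y = 0, z = 32 mm).
- bottle: Bystander: white plastic bottle, 64 mm in diameter, 150 mm tall, upright. Origin: centre of its underside.
- brush: Bystander: wooden block brush 130 x 45 x 38 mm, bristles down. Origin: centre of its underside.
- bin: Bystander: open black parts bin 140 x 100 x 60 mm. Origin: centre of its underside.
Things that resemble listed ones, but are neither listed nor needed, are in the scene too. What is shaped like the treadle_base but yellow is not meant.

How it is judged:
By the outcome, as a careful person would: the job done as asked, in the order asked, and still so for the second after the job is handed in, with the robot touching nothing.
It also fails if it takes over 54 s, if anything falls off the work surface, if the arm or the gripper's body presses on something with over 40 N, if the wrist force passes 120 N, or if a joint passes its speed limit or range.

## Working session

There is one attempt and no reset: what is moved stays moved. The work goes in short steps, Python scripts to look and compute and a tool call to move; the robot and the scene stay as the last step left them, time stands still between calls to the robot, and variables do not carry over. Pictures are saved under pics/ and viewed, at most 10 in all, crops included, and the job is handed in when it is done.

Besides the shell and the picture viewer there is one more tool, called after ">>>" by a JSON object that holds its "name" and its "arguments", one argument or row to a line. move_arm: Moves the arm, as the interface text tells. Scaled input: -1 to 1 covers 0.1 m each way for a shift and 120 degrees each way for a turn. Its arguments: {"type":"object","properties":{"plan":{"type":"array","items":{"type":"object","properties":{"jaw":{"type":"number"},"xyz":{"type":"array","items":{"type":"number"}},"twist":{"type":"array","items":{"type":"number"}}}}}},"required":["plan"]}

```bash
mkdir -p pics; cat > h.py <<'E'
import numpy as np,cv2,json
from rig import get_obs,grab_frame
def snap(n,f):
    d=grab_frame(n);cv2.imwrite('pics/%s.png'%f,d['pixels']);np.savez('pics/%s.npz'%f,**{k:np.array(d[k]) for k in('pixels','camera_matrix','cam_to_world')});return d
def load(f): return np.load('pics/%s.npz'%f)
def ray(d,u,v):
    K=d['camera_matrix'];T=d['cam_to_world'];x=np.linalg.solve(K,[u,v,1.]);return T[:3,3],T[:3,:3]@[x[0],-x[1],-x[2]]
def onz(d,u,v,z):
    o,r=ray(d,u,v);return o+r*(z-o[2])/r[2]
def proj(d,p):
    T=np.linalg.inv(d['cam_to_world']);q=T[:3,:3]@np.array(p)+T[:3,3];w=d['camera_matrix']@[q[0],-q[1],-q[2]];return w[:2]/w[2]
E
python3 - <<'E'
from h import *
for n in('scene','top'):
    d=snap(n,n+'0');print(n,d['cam_to_world'].round(3).tolist(),d['camera_matrix'].round(1).tolist(),[k for k in d])
print(get_obs())
a=[cv2.imread('pics/%s0.png'%n) for n in('scene','top')]
E
```

```text
scene [[0.679, -0.584, 0.445, 1.112], [0.734, 0.529, -0.425, -0.453], [0.012, 0.615, 0.788, 0.923], [0.0, 0.0, 0.0, 1.0]] [[357.5, 0.0, 257.5], [0.0, 357.5, 199.7], [0.0, 0.0, 1.0]] ['pixels', 'camera_matrix', 'cam_to_world']
top [[-0.002, 0.982, -0.189, 0.356], [-1.0, -0.002, -0.001, 0.004], [-0.001, 0.189, 0.982, 1.547], [0.0, 0.0, 0.0, 1.0]] [[468.9, 0.0, 257.7], [0.0, 468.9, 186.7], [0.0, 0.0, 1.0]] ['pixels', 'camera_matrix', 'cam_to_world']
{'clock': 0.1, 'joint_pos': array([-7.33964106e+01,  1.83474564e+01,  8.97001293e+01, -1.03238042e-03,
        7.20457225e+01, -1.14621346e+00]), 'joint_velocities': array([-0.04897601, -0.05064721, -0.23524021,  0.05223977,  0.00940386,
       -0.04773245]), 'joint_torque': array([ 5.09645797e-04, -4.16409087e+01, -2.34705466e+01, -8.86559008e-06,
        4.88475227e-03,  1.60435326e-05]), 'eef_pos': array([ 0.17517232, -0.54724202,  0.25256672]), 'tcp_rot': array([-1.79906691e+02, -8.85132799e-04,  1.77501211e+01]), 'force': array([ 0.60991739,  0.5938379 , -0.2282173 ]), 'ft_torque': array([-0.02264454, -0.00258335, -0.03096519]), 'grasp_force': 0.0, 'opening': 0.0855899653198064}
```

View pics/scene0.png

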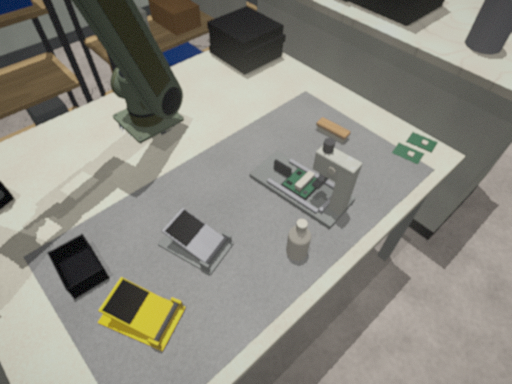

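View pics/top0.png

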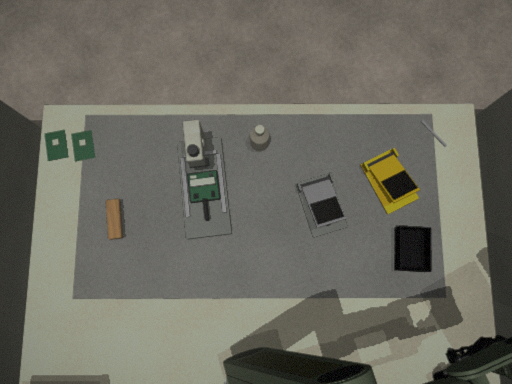

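The scene view shows the press at about (315,180) with the carrier pulled out, the grey treadle at (197,238), a yellow lookalike at (142,312), the bottle at (299,238), the brush at (333,128) and the bin at (78,265). In the top view the press is at (205,185), the carrier fin at (206,210), the grey treadle at (322,203) and the yellow one at (391,180).

Possible mix-ups: the treadle is grey at top (322,203) or yellow at (391,180), and I choose grey. The carrier board is at (204,186), with loose green boards at (56,145) and (83,145); I choose the one on the press.

```bash
python3 - <<'E'
import cv2,numpy as np
a=cv2.imread('pics/top0.png')
l=cv2.resize(a[110:245,170:240],None,fx=4.4,fy=4.4,interpolation=cv2.INTER_CUBIC)
r=cv2.resize(a[110:245,285:355],None,fx=4.4,fy=4.4,interpolation=cv2.INTER_CUBIC)
cv2.imwrite('pics/c1.png',np.hstack([l,r]))
E
```

```text
(no output)
```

View pics/c1.png

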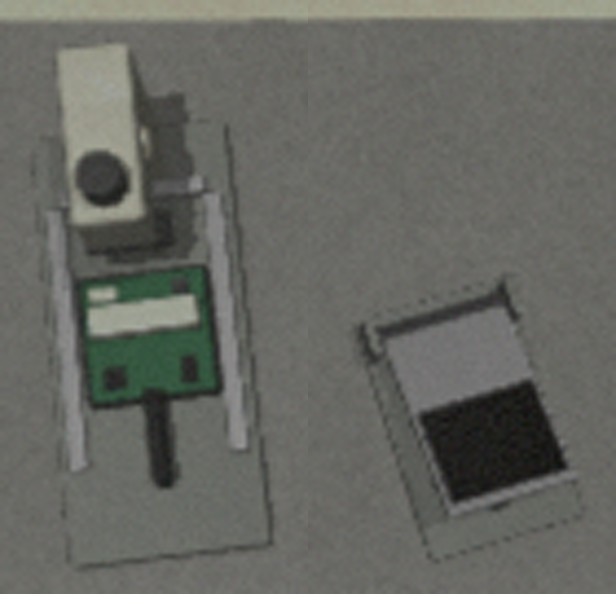

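The crop shows the grey treadle with its pad corners at (420,413), (530,382), (567,468) and (455,502). It also shows the carrier between the rails, with its fin from (157,395) to (165,485).

```bash
python3 - <<'E'
from h import *
d=load('top0')
def L(u,v,z): return onz(d,170+(u+.5)/4.4-.5,110+(v+.5)/4.4-.5,z)[:2]
def R(u,v,z): return L(u-308+115*4.4,v,z)
P=lambda n,a:print(n,np.round(a,4).tolist())
bl,br,fr=L(72,566,.02),L(272,543,.02),L(228,124,.02)
P('bed',[bl,br,fr]);print(np.linalg.norm(bl-br),np.linalg.norm(fr-br))
ang=lambda a:np.degrees(np.arctan2(a[1],a[0]))
print('yaw',ang(fr-br),ang(bl-br)-90)
rl,rr=L(72,470,.032),L(240,449,.032);P('rails near',[rl,rr]);print(np.linalg.norm(rl-rr),ang(rl-rr)-90)
rlf,rrf=L(56,212,.032),L(212,195,.032);print('rail yaw',ang(rlf-rl),ang(rrf-rr),np.linalg.norm(rrf-rr))
P('fin rear',L(165,488,.065));P('fin front',L(155,392,.065))
c=[L(*p,.034) for p in((80,276),(207,265),(220,390),(92,405))];P('board',c)
b=[R(433,560,.01),R(583,515,.01),R(507,280,.01)];P('tbase',b);print(np.linalg.norm(b[0]-b[1]),np.linalg.norm(b[2]-b[1]),ang(b[2]-b[1]),ang(b[0]-b[1])-90)
p=[R(420,413,.06),R(530,382,.06),R(567,468,.083),R(455,502,.083)];P('pad',p);print(ang((p[0]+p[1]-p[2]-p[3])))
E
```

```text
bed [[0.4809, 0.2391], [0.4975, 0.0915], [0.8199, 0.1282]]
0.14850485689950932 0.3244089182089204
yaw 6.488786552994884 6.445137956665505
rails near [[0.5507, 0.2392], [0.566, 0.1151]]
0.12496806939505692 7.071240100124442
rail yaw 5.067819652773812 6.8964438471991745 0.19565626197566
fin rear [0.5332, 0.1665]
fin front [0.6035, 0.1751]
board [[0.6971, 0.2368], [0.7054, 0.1414], [0.61, 0.1304], [0.5989, 0.2253]]
tbase [[0.4853, -0.1749], [0.5186, -0.2877], [0.6983, -0.2366]]
0.1175745119189376 0.18689391158775295 15.879536258368573 16.445630364281058
pad [[0.588, -0.1622], [0.6108, -0.2432], [0.5445, -0.2637], [0.5203, -0.1831]]
17.163864508138293
```

>>> {"name": "move_arm", "arguments": {
  "plan": [
    {"jaw":0.2,"xyz":[0,0,0],"twist":[0,0,0.047]},
    {"jaw":0.2,"xyz":[0,0,0],"twist":[0,0,0.047]},
    {"jaw":0.2,"xyz":[0.255,-0.373,0],"twist":[0,0,0]},
    {"jaw":0.2,"xyz":[0.255,-0.373,0],"twist":[0,0,0]},
    {"jaw":0.2,"xyz":[0.255,-0.373,0],"twist":[0,0,0]},
    {"jaw":0.2,"xyz":[0.255,-0.373,0],"twist":[0,0,0]},
    {"jaw":0.2,"xyz":[0.255,-0.373,0],"twist":[0,0,0]},
    {"jaw":0.2,"xyz":[0.255,-0.373,0],"twist":[0,0,0]},
    {"jaw":0.2,"xyz":[0.255,-0.373,0],"twist":[0,0,0]},
    {"jaw":0.2,"xyz":[0.255,-0.373,0],"twist":[0,0,0]},
    {"jaw":0.2,"xyz":[0.255,-0.373,0],"twist":[0,0,0]},
    {"jaw":0.2,"xyz":[0.255,-0.373,0],"twist":[0,0,0]},
    {"jaw":0.2,"xyz":[0.255,-0.373,0],"twist":[0,0,0]},
    {"jaw":0.2,"xyz":[0.255,-0.373,0],"twist":[0,0,0]},
    {"jaw":0.2,"xyz":[0.255,-0.373,0],"twist":[0,0,0]},
    {"jaw":0.2,"xyz":[0.255,-0.373,0],"twist":[0,0,0]},
    {"jaw":0.2,"xyz":[0.255,-0.373,0],"twist":[0,0,0]},
    {"jaw":0.2,"xyz":[0.255,-0.373,0],"twist":[0,0,0]},
    {"jaw":0.2,"xyz":[0.255,-0.373,0],"twist":[0,0,0]},
    {"jaw":0.2,"xyz":[0.255,-0.373,0],"twist":[0,0,0]}
  ]
}}

```text
clock: 2.6
eef_pos: [0.5561, 0.1725, 0.2528]
tcp_rot: [180.0, 0.0, 6.5]
force: [1.0, 0.0, 0.8]
opening: 0.0518
grasp_force: 0.0
```

```bash
python3 - <<'E'
from h import *
d=snap('wrist','w1');o=get_obs();print(o['clock'],o['eef_pos'],o['tcp_rot'],o['joint_pos'].round(1),o['opening'])
print(d['cam_to_world'].round(3).tolist())
cv2.imwrite('pics/w1b.png',cv2.resize(d['pixels'],None,fx=1.5,fy=1.5))
for p in((.5565,.1725,.055),(.5332,.1665,.065)):print(proj(d,p))
E
```

```text
2.65 [0.55863203 0.17731973 0.25239109] [-1.79766545e+02 -1.56548857e-01  6.60642900e+00] [16.4 19.3 88.4  0.2 72.2 99.7] 0.05130530479259174
[[0.113, 0.953, 0.28, 0.627], [-0.994, 0.108, 0.033, 0.182], [0.001, -0.282, 0.959, 0.373], [0.0, 0.0, 0.0, 1.0]]
[262.28662429 173.67946833]
[265.60899054 199.04621144]
```

View pics/w1b.png

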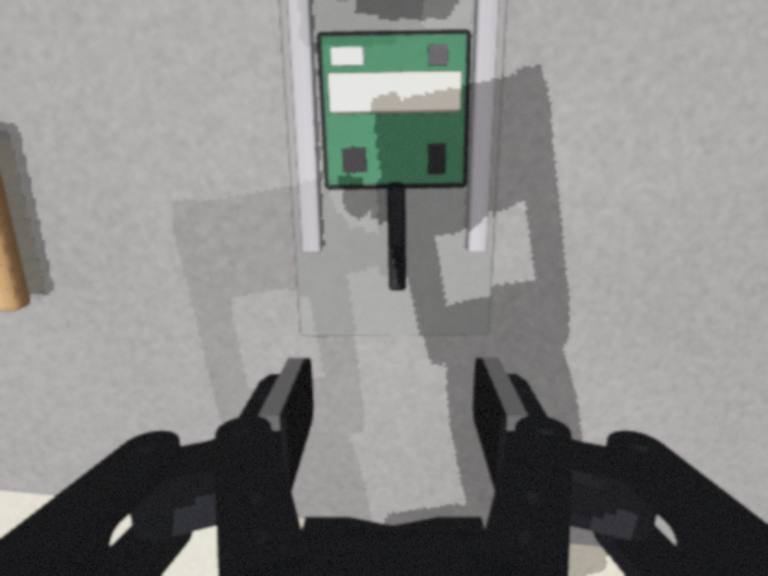

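The wrist view, at 1.5x, shows the fin from (397,185) to its rear end at (397,290). The bed's near corners are at (300,335) and (490,335), and the rail ends at (311,250) and (478,250).

```bash
python3 - <<'E'
from h import *
d=load('w1')
W=lambda u,v,z:onz(d,(u+.5)/1.5-.5,(v+.5)/1.5-.5,z)[:2]
ang=lambda a:np.degrees(np.arctan2(a[1],a[0]))
r,f=W(398,290,.065),W(397,190,.065);print('fin',r,f,ang(f-r))
a,b=W(300,335,.02),W(490,335,.02);print('bed',a,b,(a+b)/2,np.linalg.norm(a-b),ang(a-b)-90)
a,b=W(311,250,.032),W(478,250,.032);print('rail',(a+b)/2,np.linalg.norm(a-b),ang(a-b)-90)
c=[W(*p,.032) for p in((319,32),(469,31),(468,186),(327,187))];print('plate',np.mean(c,0),np.linalg.norm(c[3]-c[2]),ang(c[0]+c[1]-c[2]-c[3]))
for i in range(3):o=get_obs();print(o['clock'],o['eef_pos'])
E
```

```text
fin [0.53926044 0.16765674] [0.60413738 0.17588037] 7.224133002936425
bed [0.48114882 0.23781875] [0.49798138 0.08955002] [0.4895651  0.16368439] 0.14922115069533012 6.476907169805841
rail [0.55931704 0.17215409] 0.12028083495146097 6.487542778728212
plate [0.65194951 0.18192988] 0.09785256120839209 7.977282204021675
2.65 [0.55863203 0.17731973 0.25239109]
2.65 [0.55863203 0.17731973 0.25239109]
2.65 [0.55863203 0.17731973 0.25239109]
```

>>> {"name": "move_arm", "arguments": {
  "plan": [
    {"jaw":0.2,"xyz":[0.03,0.02,0.25],"twist":[0,0,0]},
    {"jaw":0.2,"xyz":[0,0,0.35],"twist":[0,0,0]},
    {"jaw":0.2,"xyz":[0,0,0.35],"twist":[0,0,0]},
    {"jaw":0.2,"xyz":[0,0,0.35],"twist":[0,0,0]},
    {"jaw":0.2,"xyz":[0,0,0.2],"twist":[0,0,0]},
    {"jaw":0.2,"xyz":[0,0,0],"twist":[0,0,0]},
    {"jaw":0.2,"xyz":[0,0,0],"twist":[0,0,0]}
  ]
}}

```text
clock: 3.52
eef_pos: [0.5595, 0.1696, 0.104]
tcp_rot: [-180.0, -0.1, 6.5]
force: [0.0, -0.2, 0.2]
opening: 0.0513
grasp_force: 0.0
```

```bash
python3 - <<'E'
from h import *
d=snap('wrist','w2');o=get_obs();print(o['clock'],o['eef_pos'],o['tcp_rot'],o['joint_velocities'].round(1),o['force'])
cv2.imwrite('pics/w2b.png',cv2.resize(d['pixels'],None,fx=1.2,fy=1.2))
E
```

```text
3.575 [0.5596345  0.16966805 0.10435787] [-1.79986818e+02 -1.15760224e-01  6.46838018e+00] [-0.  -0.3 -0.1 -0.1 -0.1 -0. ] [ 0.05115138 -0.00166896 -0.9675956 ]
```

View pics/w2b.png

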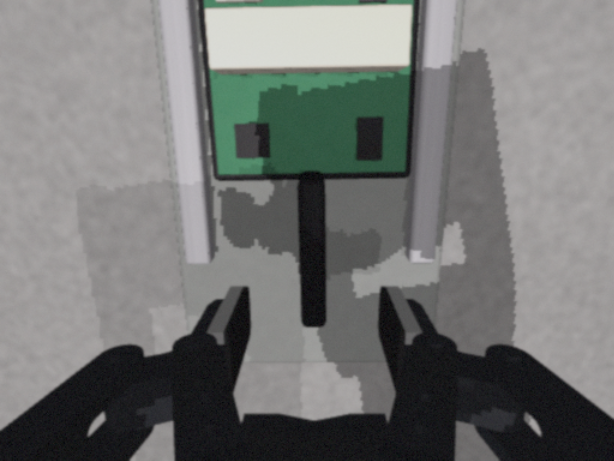

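The fin, at (313,250), is centred between the pads, so I'll go down and grip it.

>>> {"name": "move_arm", "arguments": {
  "plan": [
    {"jaw":0.2,"xyz":[0,0,0.2],"twist":[0,0,0]},
    {"jaw":0.2,"xyz":[0,0,0.24],"twist":[0,0,0]},
    {"jaw":0.2,"xyz":[0,0,0],"twist":[0,0,0]},
    {"jaw":-1,"xyz":[0,0,0],"twist":[0,0,0]},
    {"jaw":-1,"xyz":[0,0,0],"twist":[0,0,0]},
    {"jaw":-1,"xyz":[0,0,0],"twist":[0,0,0]},
    {"jaw":-1,"xyz":[0,0,0],"twist":[0,0,0]},
    {"jaw":-1,"xyz":[0,0,0],"twist":[0,0,0]}
  ]
}}

```text
clock: 4.58
eef_pos: [0.5599, 0.1699, 0.0608]
tcp_rot: [-180.0, -0.2, 6.5]
force: [0.1, 0.3, 5.8]
opening: 0.011
grasp_force: 59.7
```

>>> {"name": "move_arm", "arguments": {
  "plan": [
    {"jaw":-1,"xyz":[0.06,0,0],"twist":[0,0,0]},
    {"jaw":-1,"xyz":[0.08,0,0],"twist":[0,0,0]},
    {"jaw":-1,"xyz":[0.08,0,0],"twist":[0,0,0]},
    {"jaw":-1,"xyz":[0.08,0,0],"twist":[0,0,0]},
    {"jaw":-1,"xyz":[0.08,0,0],"twist":[0,0,0]},
    {"jaw":-1,"xyz":[0.06,0,0],"twist":[0,0,0]},
    {"jaw":-1,"xyz":[0.04,0,0],"twist":[0,0,0]},
    {"jaw":-1,"xyz":[0,0,0],"twist":[0,0,0]}
  ]
}}

```text
clock: 5.58
eef_pos: [0.6053, 0.1748, 0.0607]
tcp_rot: [180.0, 0.1, 6.5]
force: [-6.9, -0.7, 9.3]
opening: 0.0111
grasp_force: 60.3
```

>>> {"name": "move_arm", "arguments": {
  "plan": [
    {"jaw":-1,"xyz":[0.02,0,-0.005],"twist":[0,0,0]},
    {"jaw":-1,"xyz":[0.02,0,0],"twist":[0,0,0]},
    {"jaw":-1,"xyz":[0.02,0,0],"twist":[0,0,0]},
    {"jaw":-1,"xyz":[0,0,0],"twist":[0,0,0]}
  ]
}}

```text
clock: 6.08
eef_pos: [0.6114, 0.1755, 0.0608]
tcp_rot: [180.0, 0.1, 6.5]
force: [-5.7, -0.2, 6.9]
opening: 0.0111
grasp_force: 59.9
```

>>> {"name": "move_arm", "arguments": {
  "plan": [
    {"jaw":-1,"xyz":[0.02,0,0],"twist":[0,0,0]},
    {"jaw":-1,"xyz":[0.01,0,0],"twist":[0,0,0]},
    {"jaw":-1,"xyz":[0,0,0],"twist":[0,0,0]}
  ]
}}

```text
clock: 6.45
eef_pos: [0.6141, 0.1758, 0.0608]
tcp_rot: [180.0, 0.2, 6.5]
force: [-6.7, 0.3, 7.3]
opening: 0.0112
grasp_force: 60.0
```

>>> {"name": "move_arm", "arguments": {
  "plan": [
    {"jaw":-1,"xyz":[0.01,0,0],"twist":[0,0,0]},
    {"jaw":-1,"xyz":[0.01,0,0],"twist":[0,0,0]},
    {"jaw":-1,"xyz":[0,0,0],"twist":[0,0,0]}
  ]
}}

```text
clock: 6.82
eef_pos: [0.6144, 0.1759, 0.0607]
tcp_rot: [180.0, 0.4, 6.5]
force: [-9.7, 0.2, 10.1]
opening: 0.0111
grasp_force: 60.4
```

>>> {"name": "move_arm", "arguments": {
  "plan": [
    {"jaw":-1,"xyz":[0.015,0,0],"twist":[0,0,0]},
    {"jaw":-1,"xyz":[0.015,0,0],"twist":[0,0,0]},
    {"jaw":-1,"xyz":[0,0,0],"twist":[0,0,0]}
  ]
}}

```text
clock: 7.2
eef_pos: [0.6145, 0.1759, 0.0607]
tcp_rot: [180.0, 0.8, 6.5]
force: [-17.0, -0.8, 14.6]
opening: 0.0111
grasp_force: 61.3
```

```bash
python3 - <<'E'
from h import *
d=snap('wrist','w3');o=get_obs();print(o['clock'],o['eef_pos'],o['force']);t=snap('top','t3')
a=cv2.resize(d['pixels'],None,fx=1.15,fy=1.15);b=cv2.resize(t['pixels'][110:245,165:245],None,fx=3.27,fy=3.27)
s=snap('scene','s3')
h=min(a.shape[0],b.shape[0]);c=np.hstack([a[:h,:500],b[:h]]);print(c.shape);cv2.imwrite('pics/c3.png',c)
E
```

```text
7.25 [0.61445038 0.17586552 0.06069702] [-17.53486074  -2.40229327  16.21385527]
(441, 762, 3)
```

View pics/c3.png

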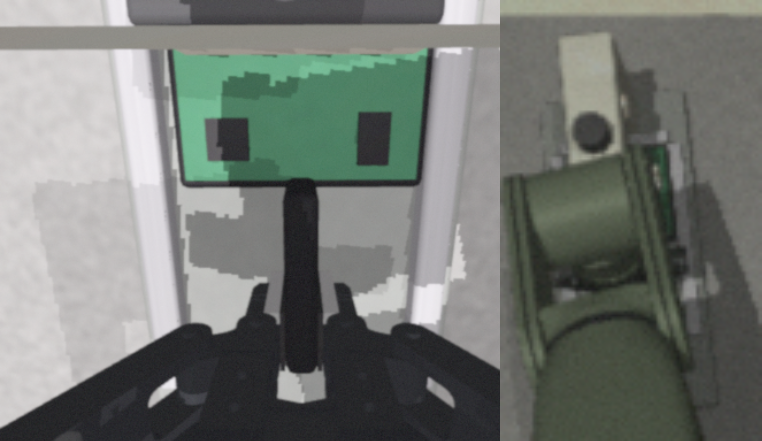

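The carrier is against the stop: motion halted at x = 0.6145 (0.614 predicted) and the force rose to 17 N. I'll release and retreat.

>>> {"name": "move_arm", "arguments": {
  "plan": [
    {"jaw":-1,"xyz":[-0.02,0,0],"twist":[0,0,0]},
    {"jaw":-0.1,"xyz":[0,0,0],"twist":[0,0,0]},
    {"jaw":-0.1,"xyz":[0,0,0],"twist":[0,0,0]},
    {"jaw":-0.1,"xyz":[0,0,0],"twist":[0,0,0]},
    {"jaw":-0.1,"xyz":[0,0,0],"twist":[0,0,0]},
    {"jaw":-0.1,"xyz":[0,0,-0.15],"twist":[0,0,0]},
    {"jaw":-0.1,"xyz":[0,0,-0.35],"twist":[0,0,0]},
    {"jaw":-0.1,"xyz":[-0.2,0,-0.4],"twist":[0,0,0]},
    {"jaw":-0.1,"xyz":[-0.3,0,-0.5],"twist":[0,0,0]},
    {"jaw":-0.1,"xyz":[-0.2,0,-0.4],"twist":[0,0,0]},
    {"jaw":-0.1,"xyz":[0,0,0],"twist":[0,0,0]}
  ]
}}

```text
clock: 8.72
eef_pos: [0.5496, 0.1688, 0.245]
tcp_rot: [-179.9, -0.5, 6.5]
force: [0.3, -0.5, -0.1]
opening: 0.0383
grasp_force: 0.0
```

```bash
python3 - <<'E'
from h import *
d=snap('wrist','w4');o=get_obs();print(o['clock'],o['eef_pos'],o['force'],o['tcp_rot'])
cv2.imwrite('pics/w4b.png',cv2.resize(d['pixels'],None,fx=1.5,fy=1.5))
c,s=np.cos(np.radians(6.5)),np.sin(np.radians(6.5))
P=lambda x,y,z:(.6585+c*x-s*y,.183+s*x+c*y,z)
for n,p in dict(finrear=P(-.065,0,.065),pl=P(0,.05,.032),pr=P(0,-.05,.032)).items():print(n,proj(d,p)*1.5)
E
```

```text
8.775 [0.5493595  0.16861265 0.24251056] [ 0.44605834 -0.24780973  0.59406425] [-179.95740789   -0.29568766    6.47934462]
finrear [391.06594776 199.22883389]
pl [313.75118644  92.60693309]
pr [468.64116162  92.59936814]
```

View pics/w4b.png

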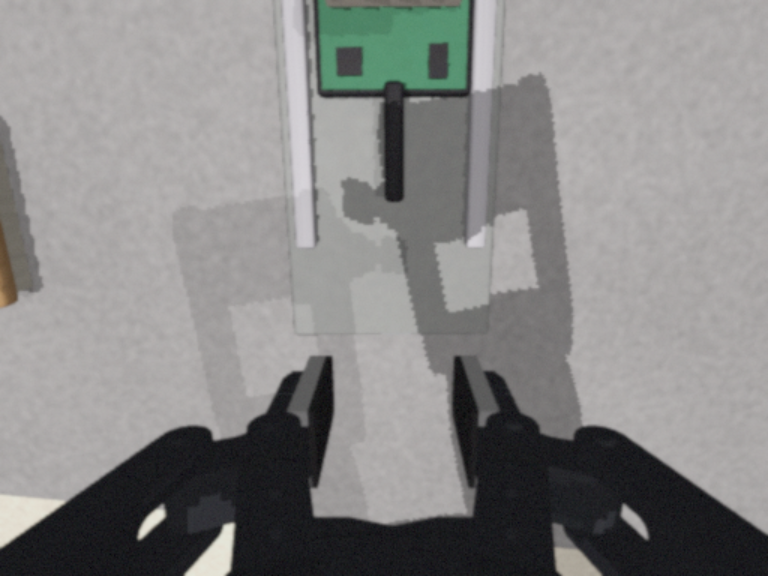

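The carrier is home and square: the fin rear is at (394,200) against (391,199) predicted, and the plate's front corners match too. Next is the treadle.

>>> {"name": "move_arm", "arguments": {
  "plan": [
    {"jaw":-1,"xyz":[-0.035,0.382,0],"twist":[0,0,0]},
    {"jaw":-1,"xyz":[-0.035,0.382,0],"twist":[0,0,0]},
    {"jaw":-1,"xyz":[-0.035,0.382,0],"twist":[0,0,0]},
    {"jaw":-1,"xyz":[-0.035,0.382,0],"twist":[0,0,0]},
    {"jaw":-1,"xyz":[-0.035,0.382,0],"twist":[0,0,0]},
    {"jaw":-1,"xyz":[-0.035,0.382,0],"twist":[0,0,0]},
    {"jaw":-1,"xyz":[-0.035,0.382,0],"twist":[0,0,0]},
    {"jaw":-1,"xyz":[-0.035,0.382,0],"twist":[0,0,0]},
    {"jaw":-1,"xyz":[-0.035,0.382,0],"twist":[0,0,0]},
    {"jaw":-1,"xyz":[-0.035,0.382,0],"twist":[0,0,0]},
    {"jaw":-1,"xyz":[0,0,0],"twist":[0,0,-0.0405]},
    {"jaw":-1,"xyz":[0,0,0],"twist":[0,0,-0.0405]},
    {"jaw":-1,"xyz":[0,0,0],"twist":[0,0,0]},
    {"jaw":-1,"xyz":[0,0,0],"twist":[0,0,0]}
  ]
}}

```text
clock: 10.52
eef_pos: [0.5572, -0.215, 0.239]
tcp_rot: [-180.0, 0.1, 16.1]
force: [0.6, -0.0, -0.3]
opening: -0.0002
grasp_force: 0.0
```

```bash
python3 - <<'E'
from h import *
d=snap('wrist','w5');o=get_obs();print(o['clock'],o['eef_pos'],o['force'],o['tcp_rot'],o['opening'])
cv2.imwrite('pics/w5b.png',cv2.resize(d['pixels'],None,fx=1.5,fy=1.5))
for p in((.5579,-.2151,.077),(.6652,-.1839,.032)):print(proj(d,p)*1.5)
E
```

```text
10.575 [ 0.55726389 -0.21497879  0.2392718 ] [0.73119092 0.52276229 0.35453948] [-1.79971467e+02  4.24932661e-02  1.61462866e+01] -1.1631065547332111e-05
[394.035159   273.29287932]
[393.77429059  83.27468317]
```

View pics/w5b.png

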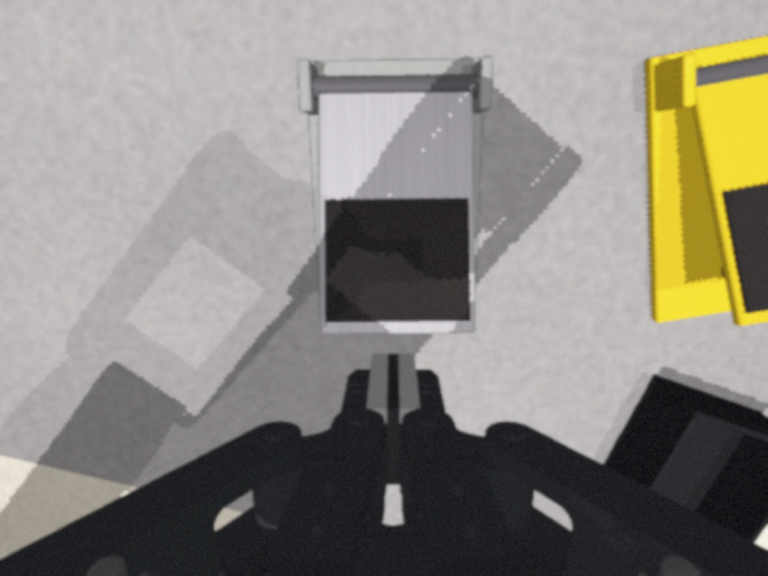

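The wrist view shows the pad centre at (398,262) and the hinge at (395,84), which agrees with the prediction. I'll come down to just above the pad.

>>> {"name": "move_arm", "arguments": {
  "plan": [
    {"jaw":-1,"xyz":[0,0,0.3],"twist":[0,0,0]},
    {"jaw":-1,"xyz":[0,0,0.4],"twist":[0,0,0]},
    {"jaw":-1,"xyz":[0,0,0.4],"twist":[0,0,0]},
    {"jaw":-1,"xyz":[0,0,0.24],"twist":[0,0,0]},
    {"jaw":-1,"xyz":[0,0,0],"twist":[0,0,0]},
    {"jaw":-1,"xyz":[0,0,0],"twist":[0,0,0]}
  ]
}}

```text
clock: 11.32
eef_pos: [0.558, -0.2153, 0.1069]
tcp_rot: [179.9, -0.1, 16.2]
force: [-0.3, 0.1, 1.0]
opening: -0.0005
grasp_force: 0.0
```

>>> {"name": "move_arm", "arguments": {
  "plan": [
    {"jaw":-1,"xyz":[0,0,0.04],"twist":[0,0,0]},
    {"jaw":-1,"xyz":[0,0,0.04],"twist":[0,0,0]},
    {"jaw":-1,"xyz":[-0.008,0,0.04],"twist":[0,0,0]},
    {"jaw":-1,"xyz":[-0.008,0,0.04],"twist":[0,0,0]},
    {"jaw":-1,"xyz":[-0.008,0,0.04],"twist":[0,0,0]},
    {"jaw":-1,"xyz":[-0.008,0,0.04],"twist":[0,0,0]},
    {"jaw":-1,"xyz":[-0.008,0,0.04],"twist":[0,0,0]},
    {"jaw":-1,"xyz":[-0.008,0,0.04],"twist":[0,0,0]},
    {"jaw":-1,"xyz":[-0.008,0,0.04],"twist":[0,0,0]},
    {"jaw":-1,"xyz":[-0.008,0,0.04],"twist":[0,0,0]},
    {"jaw":-1,"xyz":[-0.005,0,0.02],"twist":[0,0,0]},
    {"jaw":-1,"xyz":[0,0,0],"twist":[0,0,0]}
  ]
}}

```text
clock: 12.82
eef_pos: [0.5507, -0.2175, 0.0661]
tcp_rot: [179.9, -0.0, 16.2]
force: [-4.8, -0.1, 13.8]
opening: -0.0001
grasp_force: 6.5
```

>>> {"name": "move_arm", "arguments": {
  "plan": [
    {"jaw":-1,"xyz":[-0.003,0,0.02],"twist":[0,0,0]},
    {"jaw":-1,"xyz":[-0.003,0,0.02],"twist":[0,0,0]},
    {"jaw":-1,"xyz":[0,0,0.02],"twist":[0,0,0]},
    {"jaw":-1,"xyz":[0,0,0],"twist":[0,0,0]}
  ]
}}

```text
clock: 13.32
eef_pos: [0.5504, -0.2176, 0.0629]
tcp_rot: [179.9, -0.1, 16.2]
force: [-8.0, 3.0, 30.5]
opening: 0.0002
grasp_force: 15.0
```

>>> {"name": "move_arm", "arguments": {
  "plan": [
    {"jaw":-1,"xyz":[0,0,0.015],"twist":[0,0,0]},
    {"jaw":-1,"xyz":[0,0,0],"twist":[0,0,0]},
    {"jaw":-1,"xyz":[0,0,0],"twist":[0,0,0]},
    {"jaw":-1,"xyz":[0,0,0],"twist":[0,0,0]},
    {"jaw":-1,"xyz":[0,0,0],"twist":[0,0,0]},
    {"jaw":-1,"xyz":[0,0,0],"twist":[0,0,0]},
    {"jaw":-1,"xyz":[0,0,0],"twist":[0,0,0]},
    {"jaw":-1,"xyz":[0,0,0],"twist":[0,0,0]},
    {"jaw":-1,"xyz":[0,0,0],"twist":[0,0,0]},
    {"jaw":-1,"xyz":[0,0,0],"twist":[0,0,0]}
  ]
}}

```text
clock: 14.58
eef_pos: [0.5504, -0.2177, 0.0628]
tcp_rot: [179.8, -0.1, 16.2]
force: [-10.1, 3.6, 38.6]
opening: -0.0001
grasp_force: 19.0
```

The treadle is firmly on its stop: z is unchanged while the force rose to 39 N, and it was held for over 1 s. I'll let it up slowly and retreat.

>>> {"name": "move_arm", "arguments": {
  "plan": [
    {"jaw":-1,"xyz":[0,0,-0.04],"twist":[0,0,0]},
    {"jaw":-1,"xyz":[0.008,0,-0.05],"twist":[0,0,0]},
    {"jaw":-1,"xyz":[0.01,0,-0.06],"twist":[0,0,0]},
    {"jaw":-1,"xyz":[0.012,0,-0.06],"twist":[0,0,0]},
    {"jaw":-1,"xyz":[0.012,0,-0.06],"twist":[0,0,0]},
    {"jaw":-1,"xyz":[0.012,0,-0.06],"twist":[0,0,0]},
    {"jaw":-1,"xyz":[0.012,0,-0.06],"twist":[0,0,0]},
    {"jaw":-1,"xyz":[0.01,0,-0.06],"twist":[0,0,0]},
    {"jaw":-1,"xyz":[0,0,-0.15],"twist":[0,0,0]},
    {"jaw":-1,"xyz":[0,0,-0.4],"twist":[0,0,0]},
    {"jaw":-1,"xyz":[-0.3,0,-0.4],"twist":[0,0,0]},
    {"jaw":-1,"xyz":[-0.5,0,-0.3],"twist":[0,0,0]},
    {"jaw":-1,"xyz":[-0.5,0,0],"twist":[0,0,0]},
    {"jaw":-1,"xyz":[0,0,0],"twist":[0,0,0]},
    {"jaw":-1,"xyz":[0,0,0],"twist":[0,0,0]}
  ]
}}

```text
clock: 16.45
eef_pos: [0.4329, -0.2514, 0.2267]
tcp_rot: [180.0, -0.0, 16.2]
force: [0.0, 0.4, -0.7]
opening: -0.0001
grasp_force: 0.0
```

```bash
python3 - <<'E'
from h import *
s=snap('scene','s6');t=snap('top','t6');o=get_obs();print(o['clock'],o['eef_pos'],o['force'])
a=cv2.resize(s['pixels'][125:275,150:365],None,fx=2.5,fy=2.5,interpolation=2);b=cv2.resize(t['pixels'][110:245,165:240],None,fx=375/135,fy=375/135,interpolation=2)
c=np.hstack([a,b]);print(c.shape);cv2.imwrite('pics/c6.png',c)
E
```

```text
16.55 [ 0.43345738 -0.25117528  0.22619413] [ 0.49636346  0.01400028 -0.59889706]
(375, 746, 3)
```

View pics/c6.png

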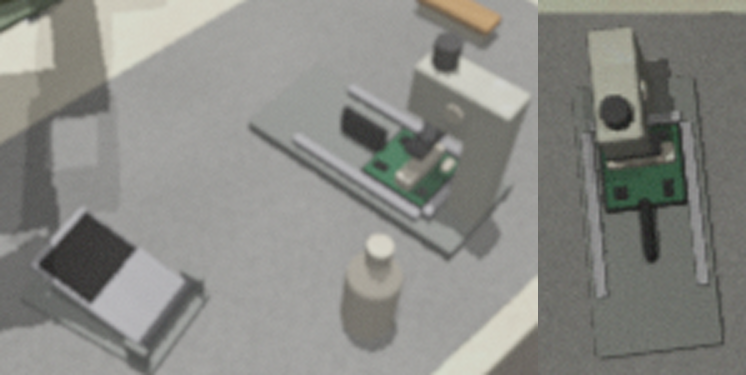

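The final views show the treadle back up at (120,275) in the crop, the ram up, the carrier under it with the fin rear at (652,260), and the bottle and brush undisturbed.

```bash
python3 - <<'E'
from h import *
d=load('t6');print(onz(d,206,203.6,.065),'expect ~.592 .175')
d0=load('top0')
for n,(y0,y1,x0,x1) in dict(bottle=(115,160,243,280),brush=(190,250,95,130),bin=(215,280,385,440)).items():
    print(n,np.abs(d['pixels'][y0:y1,x0:x1].astype(int)-d0['pixels'][y0:y1,x0:x1]).mean())
from rig import finish_job
print(finish_job())
E
```

```text
[0.58757765 0.17110357 0.065     ] expect ~.592 .175
bottle 4.791991991991992
brush 4.825238095238095
bin 12.701165501165502
the job is handed in; nothing more can be done
None
```

The job is handed in: the carrier is at the stop, and the treadle was held on its stop for over a second and is back up. How deep the connector sits wasn't measured directly, and my last carrier check read about 6 mm off, roughly the error this camera view showed earlier.

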